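# Enter one cell on the bench cell counter

### The job

Enter one cell on the bench cell counter: lightly press the round key well down with the fingertips and let it spring back up, then press the long enter bar in front of the row well down in the same way, and withdraw. Leave the other keys alone, never have the round key and the bar down together, and do not shift or pick up anything standing round the counter.

Things in the scene. Friction and masses are not known exactly. Their poses are not given: they have to be found in the camera images.
- counter: bench cell counter: white box fixed to the worktop, 150 (x) x 224 (y) x 30 mm; origin at worktop height, 65 mm behind its front edge. Its x points away from the operator, to a display hood 44 mm high on the far edge (x 53 to 79 mm). Four black keys of different shape in varying order stand 54 mm apart along y at x = 18 mm; a long bar lies in front at x = -40 mm. Key tops are 44 mm up.
- round_key_top (a point): top of the round key, one of four in a row on the counter: disc 32 mm across; its top stands 14 mm above the level top plate. This point is the centre of its top face, and moves with it.
- round_key (a joint): travel of the round key straight down: 0 = up, 0.008 m = fully down. A spring brings it back up (1.5 N to start it, about 4 N fully down).
- square_key_top (a point): top of the square key, one of four in a row on the counter: 28 x 28 mm; its top stands 14 mm above the level top plate. This point is the centre of its top face, and moves with it.
- square_key (a joint): travel of the square key straight down: 0 = up, 0.008 m = fully down. A spring brings it back up (1.5 N to start it, about 4 N fully down).
- plus_key_top (a point): top of the plus key, one of four in a row on the counter: plus-shaped, 34 mm across with arms 11 mm wide; its top stands 14 mm above the level top plate. This point is the centre of its top face, and moves with it.
- plus_key (a joint): travel of the plus key straight down: 0 = up, 0.008 m = fully down. A spring brings it back up (1.5 N to start it, about 4 N fully down).
- narrow_key_top (a point): top of the narrow key, one of four in a row on the counter: oblong 34 x 12 mm, its long side across the row; its top stands 14 mm above the level top plate. This point is the centre of its top face, and moves with it.
- narrow_key (a joint): travel of the narrow key straight down: 0 = up, 0.008 m = fully down. A spring brings it back up (1.5 N to start it, about 4 N fully down).
- enter_bar_top (a point): top of the long enter bar nearest the operator, 108 mm (along the row) x 24 mm; it too stands 14 mm above the top plate. This point is the centre of its top face, and it moves with the bar; its y axis runs along the bar.
- enter_bar (a joint): travel of the enter bar straight down: 0 = up, 0.008 m = fully down. A spring brings it back up (1.5 N to start it, about 4 N fully down). It stays level wherever it is pressed.
- specimen_cup: bystander: loose specimen cup with screw cap, 62 mm across, 64 mm high, left of the counter; origin at the centre of its underside.
- tape_measure: bystander: loose round pocket tape measure standing upright, 19 x 57 x 59 mm high, right of the counter; origin at the centre of its underside.
- coverslip_box: bystander: loose flat coverslip box, 48 x 64 x 20 mm high, behind the counter; origin at the centre of its underside.

How it is judged:
On the way, in this order (a step that is already met when the one before it is completed fails the run):
1. the round key is pressed well down with the fingertips (over 5 of its 8 mm) (value of joint round_key above 0.005 m and value of joint enter_bar below 0.003 m and distance between the grasp point and round_key_top below 0.075 m), for 0.1 s.
2. the round key is back up, the enter bar not yet pressed (value of joint each of round_key, enter_bar below 0.0015 m), for 0.1 s.
3. the enter bar is pressed well down with the fingertips (over 5 of its 8 mm), the round key up (value of joint enter_bar above 0.005 m and value of joint round_key below 0.003 m and distance between the grasp point and enter_bar_top below 0.1 m), for 0.1 s.
At the end, for the whole second after the job is handed in: All five keys are back up (within 1.5 mm), and the cup, tape measure and coverslip box stand at rest within 10 mm of where they were (all of step 2 and value of joint each of square_key, plus_key, narrow_key below 0.0015 m and distance of each of specimen_cup, tape_measure, coverslip_box from where it was at the start of the episode below 0.01 m and linear speed of each of specimen_cup, tape_measure, coverslip_box below 0.02 m/s); the robot touches nothing.
It fails at once if another key of the row is pressed (over 3 mm) (value of joint any of square_key, plus_key, narrow_key above 0.003 m).
It fails at once if the round key and the enter bar are down together (value of joint each of round_key, enter_bar above 0.003 m).
It fails at once if a bystander is shifted or lifted by more than 10 mm, or tipped (distance of any of specimen_cup, tape_measure, coverslip_box from where it was at the start of the episode above 0.01 m or angle between any of specimen_cup, tape_measure, coverslip_box's own z axis and vertical above 0.25 rad).
It fails at once if the fingers press on anything harder than 30 N (contact force between the fingers and anything else above 30 N).
It also fails if it takes over 35 s, if anything falls off the work surface, if the arm or the gripper's body presses on something with over 40 N, if the wrist force passes 120 N, or if a joint passes its speed limit or range.

### The arm

A 6-joint arm with a two-finger parallel gripper is mounted at the origin on a cart in front of the work surface, level with it; the furniture and walls round the work are solid. World frame = base frame: x ahead of the robot, y to its left, z up, the work surface at z = 0. Lengths are in m, angles in rad, forces in N, time in s.
With the tool pointing down it reaches from about 0.35 to 0.775 m from the base axis. Payload 7.3 kg.
Tool frame: the origin (TCP) lies between the finger pads; the fingertips stand ahead of it and the grasp point (between the pads) lies 6 mm ahead of it (robot.tip_extent is the x of the fingertips in the tool frame, in m); x points along the fingers, z is the direction in which the jaws open and shut, and the axes are right-handed (so a half turn about x gives the same grasp; the last joint's range is limited). The gripper opens to 92 mm and grips with 3 to 60 N. Pads are 19 mm wide; open, the fingers measure 130 mm over their backs; the gripper's body (75 mm by 190 mm) begins 47 mm behind the grasp point.
Start: joints at [1.065, 0.342, 1.524, -0, 1.275, -0.146], TCP at [0.185, 0.491, 0.23] pointing down, gripper open.
Joint ranges: [-2.53, 2.53], [-0.77, 2.02], [0.04, 2.7], [-1, 4.14], [0.28, 2.66], [-3.11, 3.11]. Speed limits (rad/s): [2.57, 2.57, 3.14, 3.14, 3.14, 3.14].

### API

Orientations are given as [roll, pitch, yaw] about the fixed x, y, z axes, in that order (R = Rz(yaw) Ry(pitch) Rx(roll)).
In Python, from cell import robot gives the robot as it stands. The module is installed in compiled form; this text tells all that it offers.
- The arm moves only by the shell command python3 -m creep 'ROWS' [FORCE]. ROWS is JSON, a list of rows, each an object with "translation": the shift along the tool's x, y, z in m, a list of three; "twist": the turn, a rotation vector about the tool's x, y, z in rad, a list of three; "hand": the opening in per cent of the stroke, from 0 (shut) to 100 (fully open). A call has 1 to 5 rows; each row is the pose to reach, as a shift and turn from the pose measured when the call began, along the tool's axes at that moment; what a row does not reach only later rows make up. A row lasts 1/10 s, in which the tool goes at most 50 mm and 8.59 degrees, less where a joint would pass 70% of its speed; a pose out of reach is approached as far as the arm can. A call with a gripper value outside its range is refused whole. The fingers move at their own pace and stop on an object; FORCE is the grip in N (left out, the last holds). Time passes only in rows, so rows that repeat a pose let the fingers close. It gives the time, the measured TCP pose, the force and the opening at its end, in the units of the state.
- robot.observe(): the state, without advancing time (a new reading comes with each control period).
- robot.read_camera(name): name is "scene" or "top" or "wrist"; returns the picture (400x640x3 uint8, blue, green, red); there is no depth.
- robot.calibration(name): a dict with "intrinsics" (3x3 intrinsics, pixels), "cam_to_world" (4x4, takes a point from camera to world coordinates); the wrist camera has in their place "mount" (4x4, takes a point from camera to tool coordinates, whose origin is the TCP and whose axes are the tool frame's). Camera axes: x right, y up, looking along -z (the intrinsics and any distortion apply to the point x, -y, -z); pixel columns grow to the right and rows downward; lengths in m; the calibration is good to about 2 mm. A picture is of the moment at which its call begins: read the wrist's pose just before it. calibration takes no time and is no camera call.
- robot.hand_in(): hands the job in, once; it reports no verdict.
The state is a dict: "time": time; "qpos": joint angles; "qvel": joint speeds; "joint_efforts": joint torques, N m; "tool_pos": TCP position; "tool_rot": TCP orientation; "contact_force": force on the tool from outside, world axes, zero at the start; "torque": the same for the moment, N m; "opening": finger opening in m.
Only numpy, scipy, OpenCV 4.12 (cv2) and the standard library are available. Lean on these libraries where they do the work, as an engineer would, in place of code of your own. Each camera call takes 0.05 s, during which the arm holds its last target. There are 200 camera calls.

## Working session

There is one attempt and no reset: what is moved stays moved. The work goes in short steps, Python scripts to look and compute and a shell command to move; the robot and the scene stay as the last step left them, time stands still between calls to the robot, and variables do not carry over. Pictures are saved under pics/ and viewed, about 8 in all and at most 12, crops included, and the job is handed in when it is done.

```bash
mkdir -p pics; python3 - <<'E'
from cell import robot
import cv2,numpy as np
s=robot.observe();print({k:np.round(v,3) for k,v in s.items()},robot.tip_extent)
for n in("top","scene"):
    im=robot.read_camera(n);cv2.imwrite(f"pics/{n}1.png",im);c=robot.calibration(n);print(n,{k:np.round(v,4).tolist() for k,v in c.items()})
print(robot.calibration("wrist"))
E
```

```text
{'time': np.float64(0.0), 'qpos': array([ 1.065,  0.343,  1.525,  0.   ,  1.275, -0.146]), 'qvel': array([-0.002,  0.001, -0.   , -0.002,  0.001,  0.001]), 'joint_efforts': array([ 1.0000e-03, -4.3123e+01, -2.4423e+01,  7.2000e-02,  5.6000e-02,
       -0.0000e+00]), 'tool_pos': array([0.185, 0.491, 0.229]), 'tool_rot': array([ 2.986,  1.569, -2.087]), 'contact_force': array([-0.306, -0.085,  0.905]), 'torque': array([-0.039,  0.064,  0.047]), 'opening': np.float64(0.092)} 0.025
top {'intrinsics': [[488.4552, 0.0, 315.6515], [0.0, 488.4552, 193.2284], [0.0, 0.0, 1.0]], 'cam_to_world': [[-0.0168, 0.9951, -0.0979, 0.4437], [-0.9995, -0.0194, -0.0254, 0.1498], [-0.0272, 0.0975, 0.9949, 1.0292], [0.0, 0.0, 0.0, 1.0]]}
scene {'intrinsics': [[461.3813, 0.0, 318.944], [0.0, 461.3813, 198.814], [0.0, 0.0, 1.0]], 'cam_to_world': [[0.5886, 0.5899, -0.5528, -0.089], [-0.8083, 0.4179, -0.4146, -0.3211], [-0.0136, 0.6909, 0.7228, 0.8851], [0.0, 0.0, 0.0, 1.0]]}
{'intrinsics': array([[276.81622566,   0.        , 324.42196428],
       [  0.        , 276.81622566, 198.02252977],
       [  0.        ,   0.        ,   1.        ]]), 'mount': array([[-4.89689373e-05,  3.06790151e-01, -9.51777180e-01,
        -1.54885101e-01],
       [ 1.10472730e-04,  9.51777177e-01,  3.06790144e-01,
         8.36495001e-02],
       [ 9.99999993e-01, -9.01222360e-05, -8.04994624e-05,
         3.07588067e-04],
       [ 0.00000000e+00,  0.00000000e+00,  0.00000000e+00,
         1.00000000e+00]])}
```

View pics/top1.png

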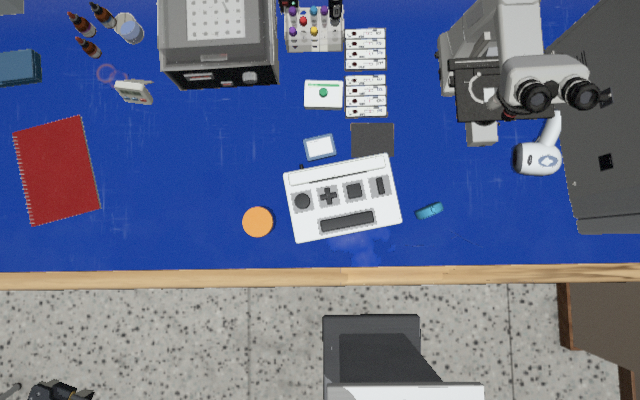

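View pics/scene1.png

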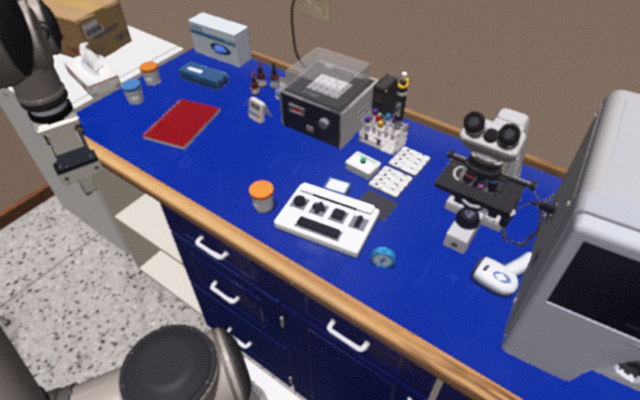

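Top view: round key at (302,201), plus (328,196), square (354,190), narrow (380,186), bar (346,221). The cup is at (257,222) and the tape at (429,210). In the scene view the round key is about (299,201) and the bar about (318,229).

```bash
cat >h.py <<'E'
from cell import robot
import cv2,numpy as np
from scipy.spatial.transform import Rotation as R
def ray(px,c,T=None):
    T=np.array(c["cam_to_world"]) if T is None else T
    p=np.linalg.inv(c["intrinsics"])@[px[0],px[1],1]
    return T[:3,3],T[:3,:3]@[p[0],-p[1],-p[2]]
def onplane(px,c,z,T=None):
    o,d=ray(px,c,T); return o+d*(z-o[2])/d[2]
def blobs(im,box,thr=75,amin=40):
    x0,y0,x1,y1=box
    m=(im[y0:y1,x0:x1].max(2)<thr).astype(np.uint8)
    n,_,st,ce=cv2.connectedComponentsWithStats(m)
    return [(ce[i]+[x0,y0],st[i,2:5]) for i in range(1,n) if st[i,4]>=amin]
def wristT(s):
    T=np.eye(4);T[:3,:3]=R.from_euler('xyz',s["tool_rot"]).as_matrix();T[:3,3]=s["tool_pos"]
    return T@robot.calibration("wrist")["mount"]
E
python3 - <<'E'
from h import *
for n,box in(("top",(286,175,398,238)),("scene",(280,185,375,250))):
    im=cv2.imread(f"pics/{n}1.png");c=robot.calibration(n)
    for ce,st in blobs(im,box): print(n,ce.round(1),st,onplane(ce,c,.044).round(4))
c=robot.calibration("top")
for n,p,z in(("cup",(257,222),.064),("tape",(429,210),.055),("box",(320,147),.02)): print(n,onplane(p,c,z).round(3))
s=robot.observe();print(R.from_euler('xyz',s["tool_rot"]).as_matrix().round(3))
E
```

```text
top [359.6 213.5] [29  6 40] [0.498 0.087 0.044]
scene [299.1 201. ] [11 10 83] [0.5195 0.1976 0.044 ]
scene [318.2 207.4] [11 10 72] [0.5295 0.1456 0.044 ]
scene [337.9 214.3] [13 10 88] [0.5388 0.0928 0.044 ]
scene [318.1 227.3] [ 41  20 327] [0.4772 0.1078 0.044 ]
cup [0.484 0.292 0.064]
tape [ 0.502 -0.05   0.055]
box [0.64  0.165 0.02 ]
[[-0.001 -0.936  0.352]
 [-0.001  0.352  0.936]
 [-1.     0.    -0.001]]
```

```bash
python3 - <<'E'
from h import *
im=cv2.imread("pics/top1.png");c=robot.calibration("top")
print(im[201,302],im[221,346],im[190,340])
for t in (100,120):
  for ce,st in blobs(im,(286,175,398,238),t): print(t,ce.round(1),st,onplane(ce,c,.044).round(4))
s=robot.observe();Rm=R.from_euler('xyz',s["tool_rot"]).as_matrix()
print((Rm.T@(np.array([.515,.195,.16])-s["tool_pos"])).round(3))
E
```

```text
[89 87 85] [92 90 88] [235 235 233]
100 [379.9 185.5] [ 9 16 95] [0.5539 0.0448 0.044 ]
100 [353.9 190.5] [ 16  16 184] [0.5447 0.0974 0.044 ]
100 [328.1 195.6] [ 17  16 137] [0.5354 0.1499 0.044 ]
100 [302.1 200.5] [ 15  16 182] [0.5263 0.2027 0.044 ]
100 [347.1 220.7] [ 54  21 600] [0.4839 0.1126 0.044 ]
120 [379.9 185.3] [  9  18 109] [0.5541 0.0446 0.044 ]
120 [353.8 190.5] [ 16  16 197] [0.5448 0.0976 0.044 ]
120 [327.9 195.6] [ 17  17 153] [0.5354 0.1502 0.044 ]
120 [301.9 200.7] [ 16  16 192] [0.526 0.203 0.044]
120 [346.6 220.8] [ 54  21 645] [0.4836 0.1136 0.044 ]
[ 0.069 -0.413 -0.161]
```

```bash
python3 -m creep '[{"translation":[0,-0.045,-0.015],"twist":[0,0,0],"hand":0},{"translation":[0,-0.09,-0.03],"twist":[0,0,0],"hand":0},{"translation":[0,-0.135,-0.045],"twist":[0,0,0],"hand":0},{"translation":[0,-0.18,-0.06],"twist":[0,0,0],"hand":0},{"translation":[0,-0.21,-0.075],"twist":[0,0,0],"hand":0}]' 10
python3 -m creep '[{"translation":[0.01,-0.045,-0.015],"twist":[0,0,0],"hand":0},{"translation":[0.03,-0.085,-0.03],"twist":[0,0,0],"hand":0},{"translation":[0.05,-0.125,-0.045],"twist":[0,0,0],"hand":0},{"translation":[0.06,-0.165,-0.06],"twist":[0,0,0],"hand":0},{"translation":[0.069,-0.2,-0.07],"twist":[0,0,0],"hand":0}]' 
python3 - <<'E'
from h import *
s=robot.observe();im=robot.read_camera("wrist");cv2.imwrite("pics/w1.png",im)
print(s["time"],s["tool_pos"],s["tool_rot"],s["contact_force"],s["opening"])
c=robot.calibration("wrist");T=wristT(s)
for ce,st in blobs(im,(0,0,640,400),100,150): print(ce.round(1),st,onplane(ce,c,.044,T).round(4))
E
```

```text
time: 0.6
tool_pos: [0.3567, 0.3451, 0.2289]
tool_rot: [-3.119, 1.569, -1.91]
contact_force: [0.5, 0.3, -0.9]
opening: 0.0563
time: 1.1
tool_pos: [0.5199, 0.2068, 0.1588]
tool_rot: [2.734, 1.568, -2.34]
contact_force: [0.4, 0.4, 0.5]
opening: 0.0165
1.1 [0.51993499 0.20681044 0.15882724] [ 2.73424322  1.56754546 -2.3403024 ] [0.36155858 0.41543863 0.45612663] 0.01651980165977193
[195.5  21.7] [ 202   66 6943] [0.3368 0.1589 0.044 ]
[ 7.  91.3] [ 22  34 375] [ 0.3246 -0.0294  0.044 ]
[ 70.3 108.1] [ 26  20 295] [0.3573 0.0159 0.044 ]
[229.4 191.9] [  96   69 2340] [0.4826 0.1176 0.044 ]
[323.1 200.3] [ 31  32 766] [0.5247 0.2036 0.044 ]
[280.2 224.3] [ 31  31 629] [0.5336 0.1517 0.044 ]
[323.9 285.6] [  496    98 20287] [0.6207 0.168  0.044 ]
[125.5 247.4] [ 23  31 209] [ 0.4991 -0.0168  0.044 ]
[335.5 356.1] [  640   100 37025] [0.7223 0.1449 0.044 ]
```

View pics/w1.png

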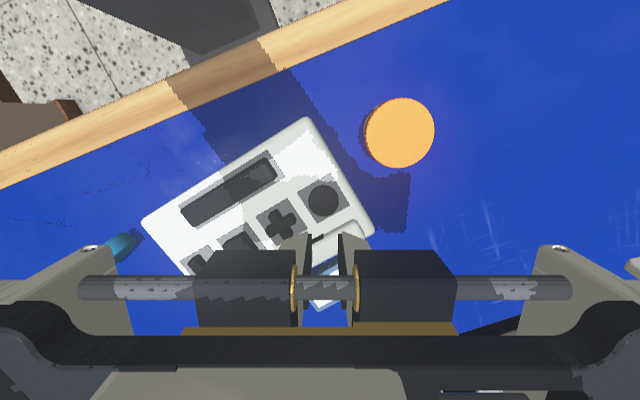

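The wrist view has the round key at (323,200), giving world (0.5247,0.2036), which agrees with the top view. Its neighbour at (280,224) is the plus key, the bar is at about (229,192), and the fingers are nearly closed. I'll descend to just above the key.

```bash
python3 -m creep '[{"translation":[0.03,-0.006,-0.002],"twist":[0,0,0],"hand":0},{"translation":[0.06,-0.006,-0.002],"twist":[0,0,0],"hand":0},{"translation":[0.08,-0.006,-0.002],"twist":[0,0,0],"hand":0},{"translation":[0.08,-0.006,-0.002],"twist":[0,0,0],"hand":0},{"translation":[0.08,-0.006,-0.002],"twist":[0,0,0],"hand":0}]'
python3 - <<'E'
from h import *
s=robot.observe();im=robot.read_camera("wrist");cv2.imwrite("pics/w2.png",im)
print(s["tool_pos"],s["contact_force"],s["opening"])
c=robot.calibration("wrist");T=wristT(s);print(T[:3].round(3))
for ce,st in blobs(im,(0,0,640,400),100,150): print(ce.round(1),st,onplane(ce,c,.044,T).round(4))
E
```

```text
time: 1.65
tool_pos: [0.5285, 0.1996, 0.0778]
tool_rot: [-2.976, 1.566, -1.769]
contact_force: [0.4, 0.1, -0.3]
opening: 0.0001
[0.52848244 0.19955645 0.0777654 ] [ 0.40393564  0.13518881 -0.31013057] 9.184825928200489e-05
[[ 0.356 -0.89  -0.286  0.451]
 [ 0.934  0.338  0.113  0.23 ]
 [-0.004 -0.307  0.952  0.233]]
[157.    9.7] [ 127   32 2001] [0.3635 0.1572 0.044 ]
[197.9 208.9] [ 134   96 4536] [0.4824 0.1189 0.044 ]
[328.3 281.8] [  497   129 21470] [0.5736 0.1858 0.044 ]
[203.1 299.4] [ 49   9 157] [0.5532 0.0846 0.044 ]
[332.3 356.5] [  640   100 36400] [0.6464 0.1622 0.044 ]
[165.1 312.4] [ 42  28 770] [0.5534 0.0489 0.044 ]
```

View pics/w2.png

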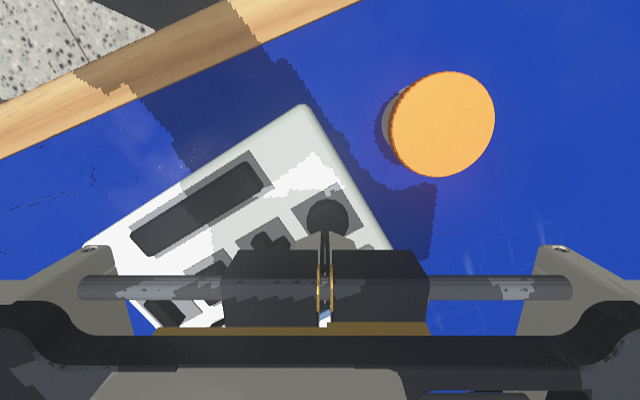

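The fingers are shut and sit over the round key at (328,215), about 9 mm above it. I'll make a small xy correction and then press gently.

```bash
python3 -m creep '[{"translation":[0,0.005,0.0025],"twist":[0,0,0],"hand":0},{"translation":[0.007,0.005,0.0025],"twist":[0,0,0],"hand":0},{"translation":[0.011,0.005,0.0025],"twist":[0,0,0],"hand":0},{"translation":[0.013,0.005,0.0025],"twist":[0,0,0],"hand":0},{"translation":[0.013,0.005,0.0025],"twist":[0,0,0],"hand":0}]'
```

```text
time: 2.2
tool_pos: [0.525, 0.2037, 0.0651]
tool_rot: [-2.736, 1.567, -1.529]
contact_force: [0.1, 0.9, 0.7]
opening: 0.0009
```

```bash
python3 -m creep '[{"translation":[0.0015,0,0],"twist":[0,0,0],"hand":0},{"translation":[0.0028,0,0],"twist":[0,0,0],"hand":0},{"translation":[0.0028,0,0],"twist":[0,0,0],"hand":0}]'; python3 - <<'E'
from h import *
s=robot.observe();print(s["tool_pos"],s["contact_force"])
cv2.imwrite("pics/w3.png",robot.read_camera("wrist")[130:350,180:460])
E
```

```text
time: 2.5
tool_pos: [0.525, 0.2036, 0.0621]
tool_rot: [-2.795, 1.567, -1.588]
contact_force: [-0.2, 0.0, 0.1]
opening: 0.0006
[0.52498357 0.20360538 0.06213683] [-0.22079765  0.02984563  0.14784016]
```

View pics/w3.png

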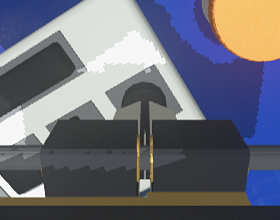

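Force is still near zero, so contact is doubtful. I'll go down in small steps, watching the force.

```bash
for i in 1; do python3 -m creep '[{"translation":[0.0015,0,0],"twist":[0,0,0],"hand":0},{"translation":[0.0015,0,0],"twist":[0,0,0],"hand":0},{"translation":[0.0015,0,0],"twist":[0,0,0],"hand":0}]'; done; python3 - <<'E'
from h import *
for i in range(4):
    robot.read_camera("top");s=robot.observe();print(s["tool_pos"].round(4),s["contact_force"].round(2),s["joint_efforts"].round(2))
print(robot.tip_extent)
E
```

```text
time: 2.85
tool_pos: [0.525, 0.2037, 0.0607]
tool_rot: [-2.769, 1.567, -1.562]
contact_force: [-0.8, -0.7, 1.1]
opening: 0.0
[0.5251 0.2036 0.0608] [-0.26 -0.36 -0.6 ] [ -0.   -50.3  -19.11  -0.     0.09  -0.  ]
[0.5251 0.2037 0.0608] [ 0.   -0.12 -0.08] [ -0.   -50.31 -19.12  -0.     0.09  -0.  ]
[0.5251 0.2036 0.0608] [ 0.58 -0.11  0.19] [ -0.   -50.32 -19.13  -0.     0.09  -0.  ]
[0.5251 0.2036 0.0608] [0.61 0.4  0.09] [ -0.   -50.33 -19.14  -0.     0.09  -0.  ]
0.025
```

```bash
python3 - <<'E'
from h import *
a=robot.read_camera("scene")[150:270,240:400];b=robot.read_camera("top")[160:250,260:420]
f=lambda i:cv2.resize(i,(640,int(i.shape[0]*640/i.shape[1])),interpolation=cv2.INTER_CUBIC)
a=cv2.resize(a,(400,300),interpolation=cv2.INTER_CUBIC);b=cv2.resize(b,(400,300),interpolation=cv2.INTER_CUBIC)
cv2.imwrite("pics/p4.png",np.hstack([a,b]))
E
```

```text
(no output)
```

View pics/p4.png

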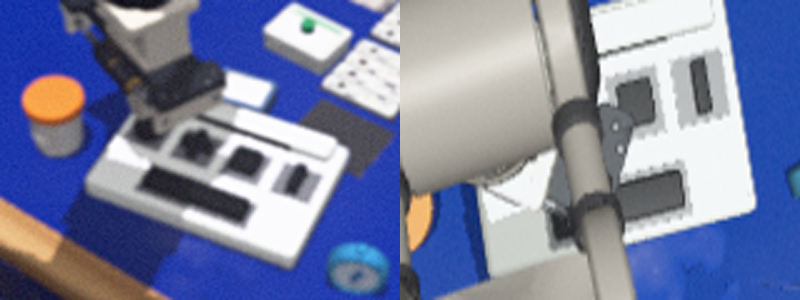

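```bash
cat >f.py <<'E'
from h import *
F=[]
for i in range(4):
    robot.read_camera("top");s=robot.observe();F.append(s["contact_force"])
print(s["tool_pos"].round(4),np.mean(F,0).round(2),s["joint_efforts"][1:3].round(2))
E
python3 -m creep '[{"translation":[0.0015,0,0],"twist":[0,0,0],"hand":0},{"translation":[0.0015,0,0],"twist":[0,0,0],"hand":0}]'; python3 f.py
python3 -m creep '[{"translation":[0.001,0,0],"twist":[0,0,0],"hand":0},{"translation":[0.001,0,0],"twist":[0,0,0],"hand":0}]'; python3 f.py
```

```text
time: 3.35
tool_pos: [0.5249, 0.2036, 0.0591]
tool_rot: [-2.835, 1.567, -1.629]
contact_force: [0.6, -0.4, -0.4]
opening: 0.0007
[0.5251 0.2036 0.0593] [-0.    0.38 -0.05] [-50.35 -19.06]
time: 3.75
tool_pos: [0.525, 0.2036, 0.0582]
tool_rot: [-2.798, 1.567, -1.592]
contact_force: [0.5, 0.3, 1.1]
opening: 0.0003
[0.5251 0.2036 0.0583] [0.88 0.11 0.07] [-50.38 -19.02]
```

```bash
python3 - <<'E'
from h import *
c=robot.calibration("wrist");M=np.linalg.inv(c["mount"]);K=c["intrinsics"]
def proj(p,M,K):
    q=M@[*p,1];v=K@[q[0],-q[1],-q[2]];return (v[:2]/v[2]).round(1)
for x in(.006,.015,.02,.025,.03):
    print(x,[proj((x,y,0),M,K) for y in(-.0095,0,.0095)])
s=robot.observe();im=robot.read_camera("wrist")
T=wristT(s);print("round key at z", [ (z,proj((.525,.2035,z),np.linalg.inv(T),K)) for z in(.044,.036,.03)])
cv2.imwrite("pics/w5.png",cv2.resize(im[170:330,220:430],(800,600),interpolation=cv2.INTER_CUBIC))
E
```

```text
0.006 [array([323.9, 257.9]), array([323.9, 244.9]), array([323.9, 231.4])]
0.015 [array([323.9, 251.2]), array([323.9, 238.6]), array([323.9, 225.7])]
0.02 [array([324. , 247.7]), array([324. , 235.4]), array([323.9, 222.8])]
0.025 [array([324. , 244.4]), array([324. , 232.4]), array([324., 220.])]
0.03 [array([324. , 241.2]), array([324. , 229.5]), array([324. , 217.3])]
round key at z [(0.044, array([323.8, 239.1])), (0.036, array([323.8, 233.9])), (0.03, array([323.9, 230.3]))]
```

View pics/w5.png

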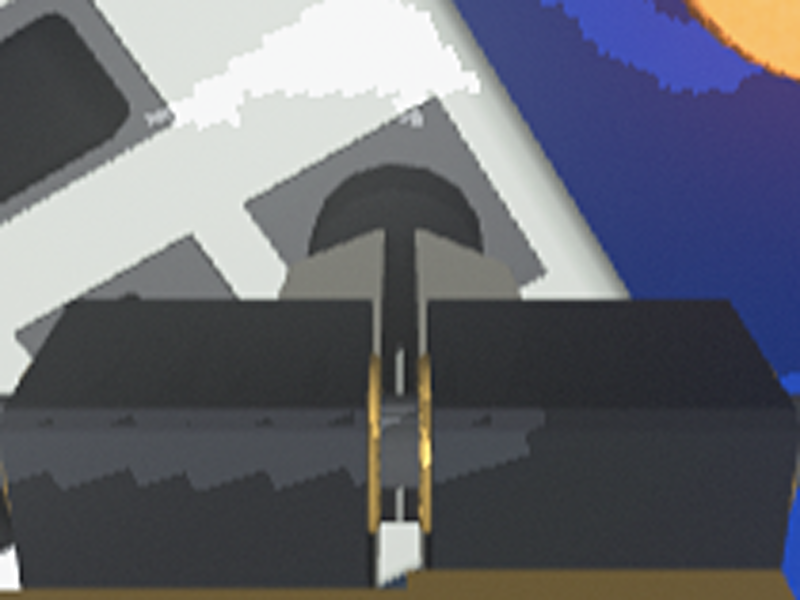

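```bash
python3 - <<'E'
from h import *
s=robot.observe();im=robot.read_camera("wrist");cv2.imwrite("pics/w6.png",im)
w2=cv2.imread("pics/w2.png")
print("now",s["tool_pos"],im[206:236,324].mean(1).round().astype(int).tolist())
print("w2",w2[185:236,328].mean(1).round().astype(int).tolist())
for n,i,r in(("now",im,range(216,232,2)),("w2",w2,range(200,226,2))):
    for y in r: print(n,y,i[y,290:365].mean(1).round().astype(int).tolist()[::2])
E
```

```text
now [0.52506026 0.20363603 0.05828194] [126, 126, 125, 125, 125, 126, 128, 106, 69, 68, 67, 66, 66, 65, 68, 71, 70, 69, 69, 69, 67, 68, 67, 66, 64, 66, 67, 62, 63, 61]
w2 [245, 183, 154, 185, 188, 187, 187, 186, 186, 186, 190, 160, 121, 108, 77, 64, 67, 65, 66, 69, 70, 69, 70, 69, 68, 68, 67, 68, 66, 68, 65, 65, 65, 64, 65, 64, 63, 62, 62, 61, 61, 61, 61, 61, 58, 61, 62, 64, 62, 60, 56]
now 216 [222, 222, 225, 199, 128, 126, 126, 125, 126, 126, 126, 104, 79, 66, 67, 66, 69, 67, 67, 66, 66, 62, 90, 117, 124, 123, 123, 121, 119, 228, 220, 220, 219, 211, 203, 194, 171, 141]
now 218 [223, 198, 133, 126, 126, 126, 126, 125, 125, 127, 76, 67, 67, 66, 67, 66, 67, 66, 66, 66, 65, 65, 62, 62, 108, 124, 123, 122, 120, 133, 222, 220, 219, 216, 207, 198, 191, 160]
now 220 [181, 112, 125, 125, 127, 127, 125, 126, 127, 77, 67, 68, 68, 67, 68, 68, 70, 68, 66, 65, 64, 63, 63, 62, 61, 76, 123, 120, 120, 120, 197, 220, 220, 219, 212, 204, 194, 179]
now 222 [125, 124, 126, 126, 124, 125, 125, 126, 76, 66, 65, 66, 67, 71, 71, 71, 71, 70, 71, 71, 69, 66, 64, 63, 61, 59, 110, 121, 120, 120, 113, 225, 219,
[... 2380 characters left out ...]
8 [218, 219, 219, 197, 119, 122, 122, 122, 101, 67, 68, 68, 69, 67, 68, 67, 65, 68, 64, 64, 63, 64, 63, 62, 64, 61, 62, 62, 60, 83, 117, 117, 117, 116, 109, 225, 217, 216]
w2 220 [218, 218, 218, 221, 140, 120, 123, 122, 82, 67, 68, 67, 69, 67, 65, 66, 66, 63, 63, 64, 64, 62, 63, 62, 61, 62, 59, 61, 59, 76, 118, 116, 117, 117, 116, 131, 218, 217]
w2 222 [218, 218, 218, 218, 221, 115, 121, 120, 91, 66, 66, 68, 65, 66, 66, 66, 66, 64, 63, 62, 62, 62, 61, 61, 61, 60, 61, 60, 59, 68, 117, 116, 116, 117, 115, 115, 194, 217]
w2 224 [218, 217, 218, 218, 218, 195, 116, 121, 111, 63, 66, 64, 65, 65, 65, 63, 65, 63, 62, 61, 61, 61, 61, 61, 59, 60, 58, 59, 58, 58, 117, 116, 116, 116, 116, 116, 104, 220]
```

```bash
python3 - <<'E'
from h import *
c=robot.calibration("wrist")
s=robot.observe()
Tn=wristT(s)
T2=np.array([[.356,-.89,-.286,.451],[.934,.338,.113,.23],[-.004,-.307,.952,.233]]);T2=np.vstack([T2,[0,0,0,1]])
for n,T,col,b,t in(("w2",T2,328,199.5,205.5),("now",Tn,324,213.5,221)):
    P=onplane((col,b),c,.03,T)
    zs=np.linspace(.03,.05,201)
    d=[np.linalg.norm((onplane((col,t),c,z,T)-P)[:2]) for z in zs]
    print(n,P.round(4),"z top",zs[np.argmin(d)], "dist to centre",np.linalg.norm(P[:2]-[.5255,.2035]), "rim at .044:",onplane((col,t),c,.044,T).round(4),"at .036",onplane((col,t),c,.036,T).round(4))
E
```

```text
w2 [0.5141 0.2081 0.03  ] z top 0.0439 dist to centre 0.012291547892850689 rim at .044: [0.514 0.208 0.044] at .036 [0.5167 0.207  0.036 ]
now [0.5128 0.2082 0.03  ] z top 0.0437 dist to centre 0.013520301651238522 rim at .044: [0.5127 0.2083 0.044 ] at .036 [0.5158 0.2071 0.036 ]
```

The height check shows the key is still fully up (its rim stands 13.7 mm above the plate), so the tips haven't touched it. I'll keep going down in 1 to 2 mm steps until the force shows contact.

```bash
python3 -m creep '[{"translation":[0.0015,-0.002,0],"twist":[0,0,0],"hand":0},{"translation":[0.0015,-0.002,0],"twist":[0,0,0],"hand":0}]' >/dev/null; python3 f.py
python3 -m creep '[{"translation":[0.0015,0,0],"twist":[0,0,0],"hand":0},{"translation":[0.0015,0,0],"twist":[0,0,0],"hand":0}]'>/dev/null; python3 f.py
```

```text
[0.5269 0.2029 0.0568] [-0.05  0.02  0.18] [-50.54 -19.02]
[0.5269 0.2029 0.0553] [-0.   -0.07 -0.32] [-50.58 -18.93]
```

```bash
python3 - <<'E'
from h import *
def tri(rays):
    A=np.zeros((3,3));b=np.zeros(3)
    for o,d in rays:
        d=d/np.linalg.norm(d);P=np.eye(3)-np.outer(d,d);A+=P;b+=P@o
    x=np.linalg.solve(A,b);return x.round(4),[round(float(np.linalg.norm(np.cross(x-o,d/np.linalg.norm(d)))),4) for o,d in rays]
t=cv2.imread("pics/top1.png");sc=cv2.imread("pics/scene1.png")
ct,cs,cw=[robot.calibration(n) for n in("top","scene","wrist")]
for ce,st in blobs(sc,(280,185,375,250),100): print(ce.round(1),st)
def cen(im,hsv):
    m=cv2.inRange(cv2.cvtColor(im,cv2.COLOR_BGR2HSV),*hsv);n,_,st,ce=cv2.connectedComponentsWithStats(m);i=1+np.argmax(st[1:,4]);return ce[i],st[i]
o=((8,150,150),(25,255,255))
w1=cv2.imread("pics/w1.png")
T1=np.eye(4);T1[:3,:3]=R.from_euler('xyz',[2.73424322,1.56754546,-2.3403024]).as_matrix();T1[:3,3]=[.51993,.20681,.15883];T1=T1@cw["mount"]
a,b=cen(t[:,200:300],o),cen(w1,o);print("orange",a,b)
print("cap top/wrist",tri([ray(a[0]+[200,0],ct),ray(b[0],cw,T1)]))
print("round top/wrist",tri([ray((302,200.6),ct),ray((323.1,200.3),cw,T1)]))
print("round top/scene",tri([ray((302,200.6),ct),ray((299.5,200.7),cs)]))
s=robot.observe();im=robot.read_camera("wrist");Tn=wristT(s);b2=cen(im,o);print(b2)
print("cap w1/now",tri([ray(b[0],cw,T1),ray(b2[0],cw,Tn)]))
print("cap top/now",tri([ray(a[0]+[200,0],ct),ray(b2[0],cw,Tn)]))
E
```

```text
[368.9 197.1] [ 14  14 124]
[299.4 201. ] [ 12  11 103]
[318.4 207.6] [12 11 92]
[338.  214.4] [ 13  12 109]
[358.1 221.5] [ 9 12 57]
[318.2 227.5] [ 43  22 378]
orange (array([ 69., 212.]), array([ 69, 212,   1,   1,   1], dtype=int32)) (array([382.16666667, 106.94444444]), array([369,  98,  34,  25,  54], dtype=int32))
cap top/wrist (array([0.465 , 0.2374, 0.3119]), [0.0227, 0.0227])
round top/wrist (array([0.5265, 0.203 , 0.0384]), [0.0002, 0.0002])
round top/scene (array([0.5271, 0.2032, 0.035 ]), [0.0002, 0.0002])
(array([425.83300199, 118.94831014]), array([395,  71, 112, 120, 503], dtype=int32))
cap w1/now (array([0.4611, 0.2729, 0.0978]), [0.0068, 0.0068])
cap top/now (array([0.4892, 0.2771, 0.0476]), [0.0166, 0.0166])
```

```bash
python3 -m creep '[{"translation":[0.0015,0,0],"twist":[0,0,0],"hand":0},{"translation":[0.0015,0,0],"twist":[0,0,0],"hand":0}]' >/dev/null; python3 f.py
python3 -m creep '[{"translation":[0.0015,0,0],"twist":[0,0,0],"hand":0},{"translation":[0.0015,0,0],"twist":[0,0,0],"hand":0}]'>/dev/null; python3 f.py
```

```text
[0.527  0.2029 0.0538] [ 0.06  0.18 -0.36] [-50.62 -18.88]
[0.527  0.2029 0.0523] [-0.2  -0.19 -0.23] [-50.65 -18.81]
```

```bash
python3 - <<'E'
from h import *
im=robot.read_camera("wrist");cv2.imwrite("pics/w7.png",im)
a=cv2.resize(im[190:310,260:390],(440,406),interpolation=cv2.INTER_CUBIC)
b=cv2.resize(robot.read_camera("scene")[160:235,260:340],(360,406),interpolation=cv2.INTER_CUBIC)
o=np.hstack([a,b]).astype(float);o=np.clip(255*(o/255)**.6,0,255)
cv2.imwrite("pics/p8.png",o.astype(np.uint8))
c=robot.calibration("scene");M=np.linalg.inv(c["cam_to_world"])
p=robot.observe()["tool_pos"]
for dz in(0,-.006,-.025):
    q=M@[*(p+[0,0,dz]),1];v=c["intrinsics"]@[q[0],-q[1],-q[2]];v=v[:2]/v[2];print(dz,v.round(1),((v-[260,160])*[4.5,5.41]+[440,0]).round())
E
```

```text
0 [299.2 196. ] [616. 195.]
-0.006 [299.3 197.7] [617. 204.]
-0.025 [299.6 202.9] [618. 232.]
```

View pics/p8.png

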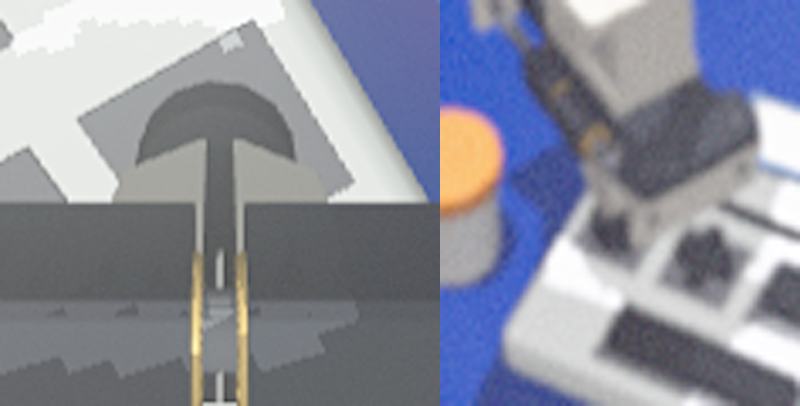

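```bash
python3 - <<'E'
from h import *
c=robot.calibration("wrist");s=robot.observe();im=cv2.imread("pics/w7.png");T=wristT(s)
print(im[205:240,318:331].mean((1,2)).round(1).tolist())
w6=cv2.imread("pics/w6.png");print(w6[205:240,318:331].mean((1,2)).round(1).tolist())
# width of the gripped key at widest visible
for t in (219,220,221,222,223):
    P=onplane((324,213.7),c,.03,T);zs=np.linspace(.02,.05,301)
    d=[np.linalg.norm((onplane((324,t),c,z,T)-P)[:2]) for z in zs];print(t,P.round(4),zs[np.argmin(d)].round(4))
E
```

```text
[125.0, 124.2, 124.2, 124.3, 124.3, 124.2, 124.1, 124.8, 120.9, 96.0, 66.1, 65.0, 65.1, 64.8, 64.7, 63.9, 66.4, 68.4, 68.9, 67.9, 67.3, 66.7, 66.3, 65.7, 65.3, 65.5, 79.7, 88.6, 86.2, 84.3, 82.6, 81.7, 80.9, 80.9, 80.5]
[124.2, 126.0, 125.9, 125.4, 125.1, 125.2, 125.5, 126.7, 114.8, 82.8, 65.3, 66.9, 66.4, 66.1, 65.9, 66.6, 69.7, 70.6, 69.6, 68.5, 67.7, 67.7, 67.5, 67.1, 65.7, 66.9, 80.7, 89.6, 87.1, 85.4, 83.6, 82.3, 81.8, 82.0, 81.3]
219 [0.5127 0.2083 0.03  ] 0.0395
220 [0.5127 0.2083 0.03  ] 0.0412
221 [0.5127 0.2083 0.03  ] 0.0429
222 [0.5127 0.2083 0.03  ] 0.0446
223 [0.5127 0.2083 0.03  ] 0.0462
```

The finger outline suggests the shut tips end well short of the nominal 25 mm, which would explain the missing contact. I'll continue down under force watch.

```bash
python3 -m creep '[{"translation":[0.002,0,0],"twist":[0,0,0],"hand":0},{"translation":[0.002,0,0],"twist":[0,0,0],"hand":0}]' >/dev/null; python3 f.py
python3 -m creep '[{"translation":[0.0015,0,0],"twist":[0,0,0],"hand":0},{"translation":[0.0015,0,0],"twist":[0,0,0],"hand":0}]'>/dev/null; python3 f.py
python3 -m creep '[{"translation":[0.001,0,0],"twist":[0,0,0],"hand":0},{"translation":[0.001,0,0],"twist":[0,0,0],"hand":0}]'>/dev/null; python3 f.py
```

```text
[0.527  0.2029 0.0503] [-0.25  0.18  0.05] [-50.69 -18.73]
[0.527  0.2029 0.0488] [0.1  0.58 0.41] [-50.73 -18.67]
[0.527  0.2029 0.0478] [ 0.18 -0.28  0.28] [-50.77 -18.64]
```

```bash
python3 -m creep '[{"translation":[0.0015,0,0],"twist":[0,0,0],"hand":0},{"translation":[0.0015,0,0],"twist":[0,0,0],"hand":0}]' >/dev/null; python3 f.py
python3 -m creep '[{"translation":[0.0015,0,0],"twist":[0,0,0],"hand":0},{"translation":[0.0015,0,0],"twist":[0,0,0],"hand":0}]'>/dev/null; python3 f.py
python3 - <<'E'
from h import *
im=robot.read_camera("wrist");cv2.imwrite("pics/w9.png",im)
a=cv2.resize(im[180:310,240:410],(440,336),interpolation=cv2.INTER_CUBIC)
b=cv2.resize(robot.read_camera("scene")[160:235,260:340],(358,336),interpolation=cv2.INTER_CUBIC)
o=np.hstack([a,b]).astype(float);o=np.clip(255*(o/255)**.6,0,255)
cv2.imwrite("pics/p9.png",o.astype(np.uint8));print(robot.observe()["time"],robot.observe()["opening"])
print(im[200:240,318:331].mean((1,2)).round(1).tolist())
E
```

```text
[0.5271 0.2029 0.0464] [-0.09  0.17  1.23] [-49.87 -18.13]
[0.5271 0.2029 0.045 ] [-0.34 -0.24  1.53] [-49.75 -18.1 ]
7.9 0.00041274542183965853
[236.5, 218.7, 200.0, 192.5, 189.3, 181.9, 169.2, 147.3, 125.3, 122.1, 122.6, 122.9, 122.5, 122.6, 122.3, 122.4, 123.4, 116.2, 88.1, 62.1, 62.7, 63.0, 62.6, 62.3, 64.7, 67.5, 66.8, 65.8, 65.1, 64.6, 65.6, 78.7, 88.1, 86.1, 83.7, 82.4, 81.1, 80.3, 80.3, 80.0]
```

View pics/p9.png

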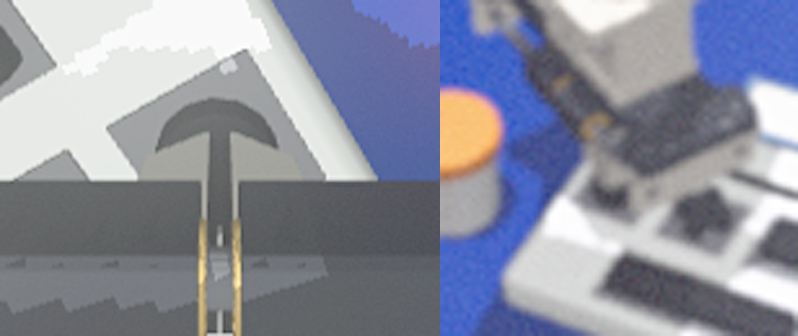

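Contact at last: the joint-2 effort jumped by about 1.5 N equivalent at TCP z ≈ 0.047, which matches the spring preload. The wrist view shows the fingers on the key. I'll press about 4.8 mm further.

```bash
python3 -m creep '[{"translation":[0.002,0,0],"twist":[0,0,0],"hand":0},{"translation":[0.004,0,0],"twist":[0,0,0],"hand":0},{"translation":[0.0048,0,0],"twist":[0,0,0],"hand":0},{"translation":[0.0048,0,0],"twist":[0,0,0],"hand":0}]' >/dev/null; python3 f.py
```

```text
[0.5272 0.2029 0.0402] [-0.51  0.87  3.54] [-49.1 -17.7]
```

About 3.5 N at the key, so roughly 6.5–7 mm of travel, held for over 0.2 s. I'll lift, then move over the bar.

```bash
python3 -m creep '[{"translation":[-0.02,0,0],"twist":[0,0,0],"hand":0},{"translation":[-0.045,0,0],"twist":[0,0,0],"hand":0},{"translation":[-0.045,0,0],"twist":[0,0,0],"hand":0},{"translation":[-0.045,0.003,-0.035],"twist":[0,0,0],"hand":0},{"translation":[-0.045,0.006,-0.07],"twist":[0,0,0],"hand":0}]'
python3 -m creep '[{"translation":[0,0.003,-0.03],"twist":[0,0,0],"hand":0},{"translation":[0,0.003,-0.03],"twist":[0,0,0],"hand":0}]'
python3 f.py; python3 - <<'E'
from h import *
s=robot.observe();im=robot.read_camera("wrist");cv2.imwrite("pics/w10.png",im)
print(s["time"],(R.from_euler('xyz',s["tool_rot"]).as_matrix().T@(np.array([.4838,.1138,.055])-s["tool_pos"])).round(4))
E
```

```text
time: 9.0
tool_pos: [0.4957, 0.1395, 0.0845]
tool_rot: [-2.821, 1.567, -1.613]
contact_force: [-0.2, -0.8, -1.1]
opening: 0.0006
time: 9.2
tool_pos: [0.4798, 0.1101, 0.0836]
tool_rot: [2.823, 1.564, -2.254]
contact_force: [0.3, -0.2, 0.4]
opening: 0.0007
[0.4827 0.1131 0.0844] [0.4  0.25 0.11] [-43.38 -18.14]
9.4 [ 0.0294 -0.0007  0.0012]
```

View pics/w10.png

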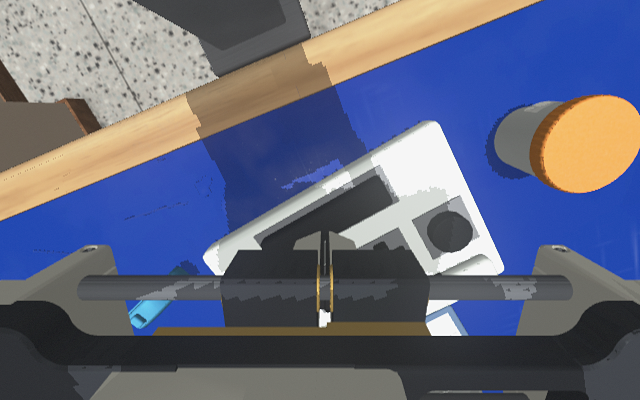

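The wrist view shows the shut fingers over the bar (dark strip from (265,240) to (390,180)). The round key at (450,230) is up again and the bystanders are clear. I'll descend and press.

```bash
python3 -m creep '[{"translation":[0.015,0,0.001],"twist":[0,0,0],"hand":0},{"translation":[0.028,0,0.001],"twist":[0,0,0],"hand":0},{"translation":[0.034,0,0.001],"twist":[0,0,0],"hand":0},{"translation":[0.034,0,0.001],"twist":[0,0,0],"hand":0}]' >/dev/null; python3 f.py
python3 -m creep '[{"translation":[0.002,0,0],"twist":[0,0,0],"hand":0},{"translation":[0.004,0,0],"twist":[0,0,0],"hand":0},{"translation":[0.006,0,0],"twist":[0,0,0],"hand":0},{"translation":[0.006,0,0],"twist":[0,0,0],"hand":0}]' >/dev/null; python3 f.py
```

```text
[0.4835 0.1142 0.0509] [0.09 0.03 0.06] [-43.98 -16.7 ]
[0.4839 0.1142 0.0451] [1.19 0.75 1.58] [-43.26 -15.37]
```

Contact again at the same height. Pressing the rest of the way.

```bash
python3 -m creep '[{"translation":[0.002,0,0],"twist":[0,0,0],"hand":0},{"translation":[0.004,0,0],"twist":[0,0,0],"hand":0},{"translation":[0.005,0,0],"twist":[0,0,0],"hand":0},{"translation":[0.005,0,0],"twist":[0,0,0],"hand":0}]' >/dev/null; python3 f.py
```

```text
[0.4839 0.1142 0.0402] [0.24 0.44 3.08] [-42.84 -15.31]
```

```bash
python3 -m creep '[{"translation":[0.0008,0,0],"twist":[0,0,0],"hand":0},{"translation":[0.0008,0,0],"twist":[0,0,0],"hand":0},{"translation":[0.0008,0,0],"twist":[0,0,0],"hand":0}]' >/dev/null; python3 f.py;python3 f.py
```

```text
[0.4839 0.1142 0.0394] [0.21 0.58 4.  ] [-42.71 -15.26]
[0.4839 0.1142 0.0394] [-0.25  0.65  3.7 ] [-42.68 -15.26]
```

About 3.8 N, so roughly 7.5 mm down. Withdrawing upward.

```bash
python3 -m creep '[{"translation":[-0.03,0,0],"twist":[0,0,0],"hand":0},{"translation":[-0.07,0,0],"twist":[0,0,0],"hand":0},{"translation":[-0.11,0,0],"twist":[0,0,0],"hand":0},{"translation":[-0.14,0,0],"twist":[0,0,0],"hand":0},{"translation":[-0.14,0,0],"twist":[0,0,0],"hand":0}]'
python3 -m creep '[{"translation":[0,0,0],"twist":[0,0,0],"hand":0},{"translation":[0,0,0],"twist":[0,0,0],"hand":0},{"translation":[0,0,0],"twist":[0,0,0],"hand":0}]'
python3 f.py; python3 - <<'E'
from h import *
im=robot.read_camera("wrist");cv2.imwrite("pics/w11.png",im)
E
```

```text
time: 12.45
tool_pos: [0.4856, 0.1149, 0.183]
tool_rot: [-1.558, 1.561, -0.349]
contact_force: [0.8, 0.3, 0.6]
opening: 0.0007
time: 12.75
tool_pos: [0.4848, 0.1147, 0.1817]
tool_rot: [-1.716, 1.563, -0.507]
contact_force: [0.2, -0.0, -0.4]
opening: 0.0004
[0.4853 0.1148 0.1823] [-0.3  -0.07 -0.15] [-40.94 -22.58]
```

View pics/w11.png

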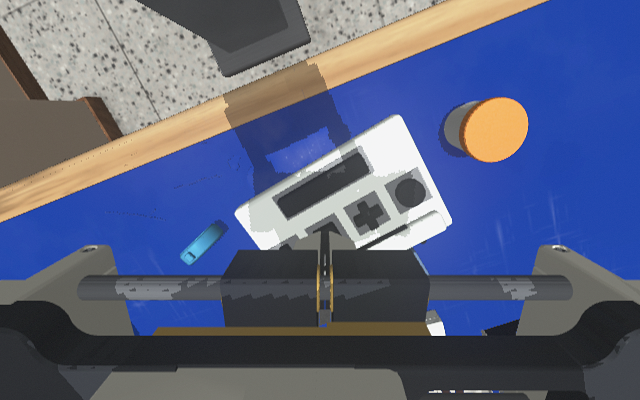

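The view shows the bar (322,185), round key (410,192) and plus key (368,212) up. The cup (495,130) and tape (205,243) are standing, and nothing touches the arm. Handing in.

```bash
python3 -c "
from cell import robot
print(robot.hand_in())"
```

```text
the job is handed in; nothing more can be done
None
```

I pressed the round key, let it spring back, then pressed the enter bar, withdrew about 14 cm above the counter and handed the job in at about 13 s. No verdict is reported.

- **Round key:** it took about 3.5 N, which I read as 6.5–7 mm of its 8 mm travel.
- **Enter bar:** it took about 3.8 N, roughly 7.5 mm. Both figures are inferred from force and height, since key travel can't be read directly.
- **Last checks:** contact force was near zero after withdrawing. The last picture showed the bar, round key and plus key up, and the cup and tape measure standing. The square and narrow keys and the coverslip box were mostly hidden behind the gripper, so I did not confirm those by eye, though the arm never worked near them.
- **Disagreement:** the shut fingers touched the keys at a tool height of 0.047 m, against the 0.069 m implied by the quoted tip extent. I found contact by feel, in small force-watched steps, and the bar's contact height was consistent with the round key's.

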